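Open the jewellery polisher and unload its basket

ROBOT

A 6-joint arm with a two-finger parallel gripper is mounted at the origin on the work surface. World frame = base frame: x ahead of the robot, y to its left, z up, the work surface at z = 0. Lengths are in m, angles in rad, forces in N, time in s.
With the tool pointing down it reaches from about 0.325 to 0.9 m from the base axis. Payload 3.5 kg.
Tool frame: the origin (TCP) lies at the very end of the fingers, on their centre line; the grasp point (between the pads) lies 19 mm behind it; z points along the fingers, y is the direction in which the jaws open and shut (so a half turn about z gives the same grasp; the last joint's range is limited). The gripper opens to 85 mm and grips with 20 to 120 N. Pads are 22 mm wide; open, the fingers measure 114 mm over their backs; the gripper's body (76 mm by 85 mm) begins 54 mm behind the grasp point. The pads swing forward as they close: fully open they stand 13 mm farther back than shut.
Start: joints at [1.233, 0.276, -0.026, 1.268, 0, 1.467], TCP at [0.145, 0.608, 0.198] pointing down, gripper open.
Joint ranges: [-3.12, 3.12], [-0.85, 1.88], [-1.08, 1.24], [-1.95, 2.15], [-1.57, 1.53], [-3.14, 3.14]. Speed limits (rad/s): [2.57, 2.57, 3.14, 3.14, 3.14, 3.14].

INTERFACE

Orientations are given as a rotation vector (axis times angle).
In Python, from bench import manip gives the robot as it stands. The module is installed in compiled form; this text tells all that it offers. Calls block until the motion is done:
- manip.movep(position, orientation): joint-space move of the TCP to a pose.
- manip.move_straight(position, rot=None, max_speed=0.15, max_force=None): straight line of the TCP; rot=None keeps the orientation; max_speed is the mean speed in m/s. With max_force (N) it stops when the force on the tool has changed by that much, and returns True; else False.
- manip.move_j(angles): joint-space move.
- manip.gripper_to(opening): opening from 0.0 (shut) to 1.0 (fully open); the grip force is fixed at half the most; returns when the fingers have stopped.
- manip.dwell(seconds).
- manip.ik(position, orientation): joint angles nearest the present ones, or None.
- manip.get_obs(): the state.
- manip.grab_frame(name): name is "side" or "top" or "wrist"; returns the picture (420x560x3 uint8, blue, green, red); there is no depth.
- manip.get_calibration(name): a dict with "K" (3x3 intrinsics, pixels), "rvec" (rotation vector, rad) and "tvec" (3), from world to camera coordinates, as OpenCV has them; the wrist camera has in their place "hand_eye" (4x4, takes a point from camera to tool coordinates, whose origin is the TCP and whose axes are the flange's). Camera axes: x right, y down, z forward; pixel columns grow to the right and rows downward; lengths in m; the calibration is good to about 2 mm. A picture is of the moment at which its call begins: read the wrist's pose just before it. get_calibration takes no time and is no camera call.
A pose or a line that the arm cannot do raises manip.IKError and nothing moves.
- manip.hand_in(): hands the job in, once; it reports no verdict.
Trained networks look in the newest picture that a camera, given by its name, has taken for a name from the list of things; names that differ only in an ending like _2 or _b are one class to them, and where a whole thing is asked for, a point or a joint stands for the part that bears it (a point fixed in the world has none). Each returns a list of dicts, best first, with "confidence" (0 to 1); they miss things now and then, are a little off and sometimes report something else, mostly with a low value. They report only what shows in the picture. A call takes as long as a camera call. They do not tell look-alikes from the thing itself.
- manip.find_in(query, camera): "box" ([left, top, width, height] in pixels, round what is visible of it).
The state is a dict: "time_s": time; "joint_positions": joint angles; "dq": joint speeds; "tau": joint torques, N m; "tcp_pos": TCP position; "eef_rot": TCP orientation; "wrist_force": force on the tool from outside, world axes, zero at the start; "moment": the same for the moment, N m; "width": opening from 0.0 (shut) to 1.0 (fully open).
Only numpy, scipy, OpenCV 4.12 (cv2) and the standard library are available. Lean on these libraries where they do the work, as an engineer would, in place of code of your own. Each camera call takes 0.05 s, during which the arm holds its last target.

TASK

Turn the polisher's bayonet lid by its bar grip until its lugs reach the slots, lift the lid free without forcing it, and lower it right way up onto the middle of the round cork pad. Then lift the steel basket out of the bowl by its handle and lower it upright into the square metal tray, in its middle. Set both down gently rather than dropping them, and leave the mandrel stand, flask, hammer and steel block undisturbed.

Things in the scene. Friction and masses are not known exactly. Their poses are not given: they have to be found in the camera images.
- polisher: Round polishing machine fixed to the bench: grey drum base 184 mm across under a bowl 176 mm across, 157 mm high in all. Origin on its axis at bench height, z up. An aluminium flange ring at its mouth (inner diameter 140 mm, 151 to 157 mm above the bench) holds the lid down; two opposite slots 42 mm wide, on the machine's +x and -x, cut through the ring (seen from above as gaps).
- seat (a point): Centre of the seat that the lid rests on, on the polisher's axis, 140 mm above the bench. The channel between seat and flange is 11 mm high and 162 mm in diameter. An opening 120 mm across in the seat leads into the bowl, whose inner floor is 76 mm below this point (64 mm above the bench).
- lid: Black lid, 0.2 to 0.4 kg, loose. Disc 134 mm across, 8 mm thick; two opposite lugs on its +x and -x edges, 28 mm wide, 8 mm thick, 156 mm over both. On it stands a bar grip along the lid's x (so it points at the lugs), 80 mm long, 16 mm thick, free from 8 to 48 mm above the underside. Origin on the axis, 24 mm above the underside; z up.
- lug (a point): Outer end of the lid's +x lug, 78 mm from its axis, 4 mm above its underside. At the start the lugs are under the flange, 0.65 rad or more from the slots. The lid turns freely both ways, without stops; a half turn makes no difference. It lifts out only with the lugs within about 0.09 rad of the slots; it has about 3 mm of play sideways and upwards.
- basket: Round steel basket, 90 mm across, 72 mm high, 0.17 to 0.33 kg, standing on the bowl's floor under the lid, up to 8 mm off the axis, any way round. Wall 32 mm high; a thin stem in its middle carries a bar handle along the basket's x, 60 mm long, 12 mm thick, 45 to 72 mm above the underside. Origin on its axis half-way up, 36 mm above the underside; z up.
- pad: Round cork pad fixed to the bench, 200 mm across, 10 mm thick; origin at the centre of its underside. The lid goes onto it.
- tray: Square open aluminium tray fixed to the bench, 160 mm outside, 150 mm inside, walls 30 mm high, floor 5 mm thick; origin at the centre of its underside. The basket goes into it.
- mandrel: Bystander: a tapered steel ring mandrel standing upright in a wooden foot 50 mm across, 235 mm high in all; loose, easily toppled; origin at the centre of its underside.
- flask: Bystander: a white plastic bottle, 48 mm across, 170 mm high, standing loose; origin at the centre of its underside.
- hammer: Bystander: a 240 mm hammer lying on the bench beyond the work; origin at the middle of its underside, handle along its -x.
- block: Bystander: a square steel bench block, 90 mm, 25 mm high, on the right of the bench; origin at the centre of its underside.
Not all that is in view belongs to the job. Of the things shaped like the lid, the black one is meant. Of the things that look like the tray, the smaller one is meant.

How it is judged:
By the outcome, as a careful person would: the job done as asked, in the order asked, and still so for the second after the job is handed in, with the robot touching nothing.
It also fails if it takes over 67 s, if anything falls off the work surface, if the arm or the gripper's body presses on something with over 40 N, if the wrist force passes 120 N, or if a joint passes its speed limit or range.

## Working session

There is one attempt and no reset: what is moved stays moved. The work goes in short steps, each a Python script; the robot and the scene stay as the last script left them, time stands still between calls to the robot, and variables do not carry over. Pictures are saved under pics/ and viewed, and the job is handed in when it is done.

```bash
mkdir -p pics; python3 - <<'E'
from bench import manip
import cv2, numpy as np
for n in ["side","top","wrist"]:
    im=manip.grab_frame(n); cv2.imwrite(f"pics/{n}0.png",im)
    c=manip.get_calibration(n); print(n,{k:np.round(v,4).tolist() for k,v in c.items()})
    if n!="wrist":
        for q in ["polisher","lid","pad","tray","mandrel","flask","hammer","block"]:
            print(q,[(np.round(d["box"]).tolist(),round(d["confidence"],2)) for d in manip.find_in(q,n)])
o=manip.get_obs(); print(o)
E
```

```text
side {'K': [[478.1166, 0.0, 283.3996], [0.0, 478.1166, 218.1408], [0.0, 0.0, 1.0]], 'rvec': [2.2773, -0.4904, 0.2399], 'tvec': [-0.4643, 0.2199, 1.1953]}
polisher [([208.0, 128.0, 60.0, 76.0], 0.82)]
lid [([185.0, 137.0, 23.0, 31.0], 0.87), ([212.0, 131.0, 49.0, 33.0], 0.78), ([143.0, 184.0, 43.0, 35.0], 0.71)]
pad [([249.0, 224.0, 68.0, 52.0], 0.59)]
tray [([177.0, 306.0, 131.0, 113.0], 0.58), ([304.0, 278.0, 94.0, 81.0], 0.55)]
mandrel [([275.0, 228.0, 16.0, 71.0], 0.56), ([208.0, 130.0, 57.0, 75.0], 0.31)]
flask [([274.0, 158.0, 20.0, 54.0], 0.84)]
hammer [([318.0, 167.0, 51.0, 52.0], 0.81), ([207.0, 130.0, 60.0, 79.0], 0.51)]
block [([357.0, 388.0, 45.0, 31.0], 0.64)]
top {'K': [[472.3738, 0.0, 286.594], [0.0, 472.3738, 213.1799], [0.0, 0.0, 1.0]], 'rvec': [2.1301, -2.0776, 0.2182], 'tvec': [-0.0119, 0.5257, 1.5633]}
polisher [([168.0, 193.0, 67.0, 61.0], 0.82), ([175.0, 196.0, 43.0, 39.0], 0.55)]
lid [([177.0, 195.0, 41.0, 44.0], 0.92), ([118.0, 218.0, 44.0, 36.0], 0.83), ([174.0, 268.0, 36.0, 44.0], 0.6)]
pad [([262.0, 195.0, 54.0, 49.0], 0.69)]
tray [([343.0, 259.0, 67.0, 68.0
[... 424 characters left out ...]
.0, 0.0, 0.0, 1.0]]}
{'time_s': 0.95, 'joint_positions': array([ 1.23258990e+00,  2.76403815e-01, -2.63796750e-02,  1.26801278e+00,
       -5.80270011e-06,  1.46737350e+00]), 'dq': array([-4.82868764e-04,  4.72463925e-05, -1.01882318e-03, -3.91804552e-05,
       -4.53666995e-04, -8.36105311e-04]), 'tau': array([ 2.66887710e-04, -4.45494533e+01,  2.95571762e+01,  7.19434956e-04,
       -1.38090600e-04,  4.60421333e-06]), 'tcp_pos': array([0.14542168, 0.60784959, 0.19802052]), 'eef_rot': array([ 3.67950075e-01,  3.11996498e+00, -1.90770557e-06]), 'wrist_force': array([-0.73780282, -0.2690658 ,  0.41754337]), 'moment': array([ 0.03167019, -0.04775936,  0.01470869]), 'width': 1.0050627121973963}
```

```bash
python3 - <<'E'
import cv2
a=cv2.imread("pics/top0.png"); cv2.imwrite("pics/top0c.png",cv2.resize(a[110:350,90:490],None,fx=2,fy=2,interpolation=cv2.INTER_CUBIC))
E
```

```text
(no output)
```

View pics/top0c.png

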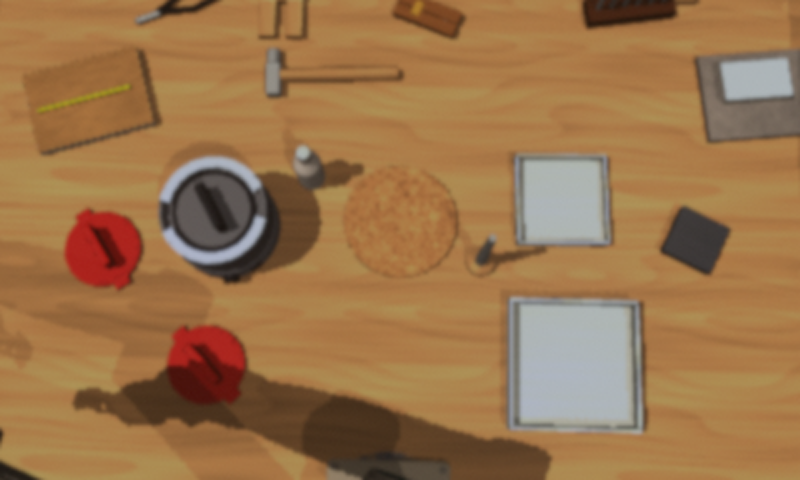

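View pics/side0.png

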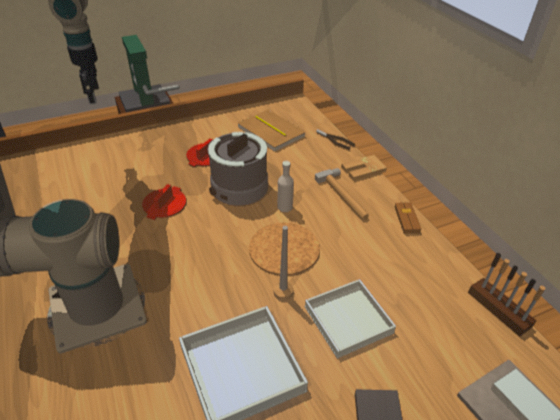

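View pics/wrist0.png

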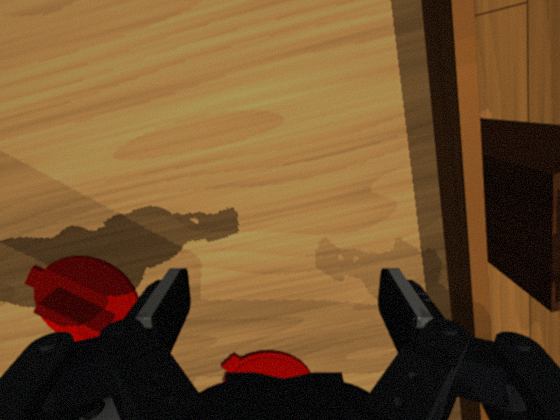

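The black lid is in the polisher mouth at top px (197,215). Its look-alikes are the red lids at (142,235) and (193,292). The small tray is at (371,210), and its look-alike is the large tray at (377,292). The flange gaps show at the left and right of the ring, around px (173,217) and (221,212). Next I localise everything and take a close wrist view.

```bash
cat > h.py <<'E'
from bench import manip
import cv2, numpy as np
from scipy.spatial.transform import Rotation as R
def cam(n,obs=None):
    c=manip.get_calibration(n); K=c["K"]
    if n=="wrist":
        T=np.eye(4);T[:3,:3]=R.from_rotvec(obs["eef_rot"]).as_matrix();T[:3,3]=obs["tcp_pos"]
        W=np.linalg.inv(T@np.array(c["hand_eye"]))
        return np.array(K),W[:3,:3],W[:3,3]
    return np.array(K),R.from_rotvec(np.ravel(c["rvec"])).as_matrix(),np.ravel(c["tvec"])
def p2w(C,uv,z):
    K,Rm,t=C; d=Rm.T@np.linalg.inv(K)@np.array([uv[0],uv[1],1.]); o=-Rm.T@t
    return o+d*(z-o[2])/d[2]
def w2p(C,P):
    K,Rm,t=C; q=K@(Rm@np.asarray(P,float)+t); return q[:2]/q[2]
def down(yaw): # tool x axis at angle yaw, pointing down
    return (R.from_euler('z',yaw)*R.from_euler('x',np.pi)).as_rotvec()
def yaw_now(o):
    x=R.from_rotvec(o["eef_rot"]).as_matrix()[:,0]; return np.arctan2(x[1],x[0])
def st(msg=""):
    o=manip.get_obs(); print(msg,"t",round(o["time_s"],2),"p",np.round(o["tcp_pos"],4),"yaw",round(yaw_now(o),3),"F",np.round(o["wrist_force"],1),"M",np.round(o["moment"],2),"w",round(o["width"],3)); return o
def bow(P,rad,up): pass
E
python3 - <<'E'
from h import *
T=cam("top");S=cam("side")
print("top cam pos",np.round(-T[1].T@T[2],3))
for n,uv,z in [("lid",(197,215),.16),("pad",(290,220),.01),("tray",(371.5,210),.015),("flaskfoot",(248,201),0),("flasktop",(241,186),.17),("mandfoot",(331,242),.01),("mandtop",(336,230),.235),("block",(437.5,230),.025),("hammer",(255,146),.01)]:
    print(n,np.round(p2w(T,uv,z),3))
print("tray corners",[np.round(p2w(T,(90+x/2,110+y/2),.03),3) for x,y in [(515,153),(608,155),(611,244),(515,246)]])
print("slots",[np.round(p2w(T,(90+x/2,110+y/2),.157),3) for x,y in [(166,215),(263,205)]])
print("grip",[np.round(p2w(T,(90+x/2,110+y/2),.188),3) for x,y in [(203,184),(228,230)]])
o=manip.get_obs();print(yaw_now(o))
for y in [-3,-2,-1,0,1,2,3]: print(y,manip.ik([.48,.28,.35],down(y)))
E
```

```text
top cam pos [ 0.18  -0.017  1.639]
lid [0.49  0.287 0.16 ]
pad [ 0.512 -0.011  0.01 ]
tray [ 0.554 -0.297  0.015]
flaskfoot [0.579 0.141 0.   ]
flasktop [0.587 0.149 0.17 ]
mandfoot [ 0.437 -0.155  0.01 ]
mandtop [ 0.439 -0.151  0.235]
block [ 0.486 -0.523  0.025]
hammer [0.784 0.123 0.01 ]
tray corners [array([ 0.633, -0.211,  0.03 ]), array([ 0.634, -0.375,  0.03 ]), array([ 0.474, -0.376,  0.03 ]), array([ 0.467, -0.211,  0.03 ])]
slots [array([0.481, 0.364, 0.157]), array([0.501, 0.209, 0.157])]
grip [array([0.526, 0.302, 0.188]), array([0.453, 0.257, 0.188])]
2.906809056554524
-3 [0.41174194 0.11284541 0.08813099 1.54608191 0.         0.27014929]
-2 [ 0.41174194  0.11284541  0.08813099  1.54608191  0.         -0.72985071]
-1 [ 0.41174194  0.11284541  0.08813099  1.54608191  0.         -1.72985071]
0 [ 0.41174194  0.11284541  0.08813099  1.54608191  0.         -2.72985071]
1 [0.41174194 0.11284541 0.08813099 1.54608191 0.         2.5533346 ]
2 [0.41174194 0.11284541 0.08813099 1.54608191 0.         1.5533346 ]
3 [0.41174194 0.11284541 0.08813099 1.54608191 0.         0.5533346 ]
```

```bash
python3 - <<'E'
from h import *
manip.movep([.442,.257,.40],down(.55+np.pi))
o=st(); im=manip.grab_frame("wrist"); np.save("w1.npy",[o["tcp_pos"],o["eef_rot"]]); cv2.imwrite("pics/w1.png",im)
for q in ["lid","polisher","lug","seat"]:
  print(q,[(np.round(d["box"]).tolist(),round(d["confidence"],2)) for d in manip.find_in(q,"wrist")])
E
```

```text
t 2.77 p [0.4417 0.2574 0.3995] yaw -2.591 F [-0.3 -0.2  0.9] M [-0.02 -0.04  0.06] w 1.002
lid [([362.0, 179.0, 74.0, 86.0], 0.89), ([237.0, 156.0, 100.0, 100.0], 0.83), ([332.0, 15.0, 88.0, 102.0], 0.61)]
polisher []
lug [([363.0, 186.0, 72.0, 77.0], 0.76), ([337.0, 12.0, 83.0, 108.0], 0.74)]
seat [([220.0, 129.0, 132.0, 140.0], 0.62)]
```

View pics/w1.png

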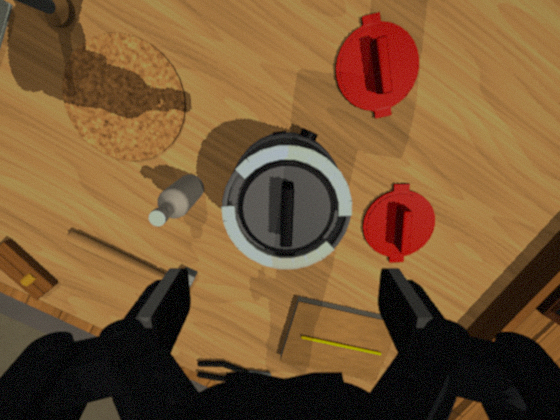

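The black lid sits in the machine at wrist px (287,205), with its bar nearly vertical in the picture. The flange gaps are at about (229,208) and (344,215). I'll rectify the flange and grip planes to measure angles.

```bash
python3 - <<'E'
from h import *
p,r=np.load("w1.npy"); C=cam("wrist",dict(tcp_pos=p,eef_rot=r)); im=cv2.imread("pics/w1.png")
def rect(z,c,half,n):
    src=np.array([[c[0]+half,c[1]+half],[c[0]+half,c[1]-half],[c[0]-half,c[1]-half],[c[0]-half,c[1]+half]])
    px=np.float32([w2p(C,[*s,z]) for s in src]); dst=np.float32([[0,0],[n,0],[n,n],[0,n]])
    return cv2.warpPerspective(im,cv2.getPerspectiveTransform(px,dst),(n,n),flags=cv2.INTER_CUBIC)
c=(.49,.287); a=rect(.157,c,.11,400); b=rect(.188,c,.11,400)
cv2.imwrite("pics/rect1.png",np.hstack([a,b]))
# fit outer edge of flange: bright mask
g=cv2.cvtColor(a,cv2.COLOR_BGR2HSV); m=((g[...,2]>125)&(g[...,1]<70)).astype(np.uint8)
m=cv2.morphologyEx(m,cv2.MORPH_OPEN,np.ones((3,3)))
cv2.imwrite("pics/m.png",m*255)
yy,xx=np.nonzero(m); 
cx,cy=200,200
for it in range(6):
    th=np.arctan2(-(yy-cy),xx-cx); rr=np.hypot(yy-cy,xx-cx); pts=[];pin=[]
    for k in range(90):
        s=(np.abs((th-(-np.pi+2*np.pi*(k+.5)/90)))<np.pi/90)&(rr>90)&(rr<190)
        if s.sum()>15:
            i=np.argmax(np.where(s,rr,0)); pts.append((xx[i],yy[i]))
    P=np.array(pts,float); A=np.c_[2*P,np.ones(len(P))]; s=np.linalg.lstsq(A,(P**2).sum(1),rcond=None)[0]
    cx,cy=s[:2]; rad=np.sqrt(s[2]+cx*cx+cy*cy)
mm=.22/400
print("centre world",c[0]+.11-cy*mm,c[1]+.11-cx*mm,"rad",rad*mm)
# gaps: angular profile, world angle: image up=+x, left=+y
g1=cv2.cvtColor(a,cv2.COLOR_BGR2GRAY)
W=[]
for d in range(360):
    t=np.deg2rad(d); v=[]
    for q in np.arange(.073,.085,.001):
        x=cx-np.sin(t)*q/mm; y=cy-np.cos(t)*q/mm; v.append(g1[int(round(y)),int(round(x))])
    W.append(np.mean(v))
W=np.array(W); print("dark angles",[d for d in range(360) if W[d]<115]); print(np.percentile(W,[5,10,50]))
E
```

```text
centre world 0.494025576277124 0.2935371433954404 rad 0.08806739166839704
dark angles [83, 84, 85, 86, 87, 88, 89, 90, 91, 92, 93, 94, 95, 96, 97, 98, 99, 100, 101, 102, 103, 104, 105, 106, 107, 108, 109, 110, 111, 112, 113, 114, 115, 116, 263, 264, 265, 266, 267, 268, 269, 270, 271, 272, 273, 274, 275, 276, 277, 278, 279, 280, 281, 282, 283, 284, 285, 286, 287, 288, 289, 290, 291, 292, 293, 294, 295, 296]
[ 45.76538462  74.7        174.76923077]
```

View pics/rect1.png

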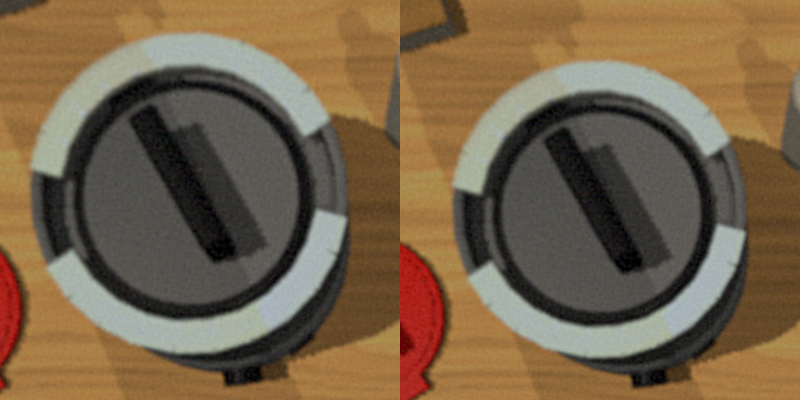

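```bash
python3 - <<'E'
from h import *
p,r=np.load("w1.npy"); C=cam("wrist",dict(tcp_pos=p,eef_rot=r)); im=cv2.imread("pics/w1.png")
c0=np.array([.494,.2935]); half=.05;n=400
src=[(half,half),(half,-half),(-half,-half),(-half,half)]
px=np.float32([w2p(C,[c0[0]+s[0],c0[1]+s[1],.188]) for s in src])
a=cv2.warpPerspective(im,cv2.getPerspectiveTransform(px,np.float32([[0,0],[n,0],[n,n],[0,n]])),(n,n),flags=cv2.INTER_CUBIC)
g=cv2.GaussianBlur(cv2.cvtColor(a,cv2.COLOR_BGR2GRAY),(9,9),0); m=(g<45).astype(np.uint8)
k,l,s,ce=cv2.connectedComponentsWithStats(m); i=min(range(1,k),key=lambda i:np.hypot(*(ce[i]-200))+(s[i,4]<3000)*1e4)
rc=cv2.minAreaRect(np.argwhere(l==i)[:,::-1].astype(np.float32)); print(rc,s[i])
b=cv2.boxPoints(rc); e=sorted([(b[j],b[(j+1)%4]) for j in range(4)],key=lambda q:-np.linalg.norm(q[0]-q[1]))[0]
d=e[0]-e[1]; ang=np.arctan2(-d[0],-d[1])%np.pi; mm=2*half/n
print("angle",ang,"centre",c0[0]+half-rc[0][1]*mm,c0[1]+half-rc[0][0]*mm, "size mm",np.array(rc[1])*mm*1000)
cv2.drawContours(a,[b.astype(int)],0,(0,255,0),1); cv2.imwrite("pics/bar.png",a)
E
```

```text
((224.65675354003906, 214.8289794921875), (359.0866394042969, 90.63176727294922), 60.43964767456055) [  103    56   223   321 24741]
angle 0.5159255 centre 0.49029275512695314 0.2873358116149902 size mm [89.77165985 22.65794182]
```

View pics/bar.png

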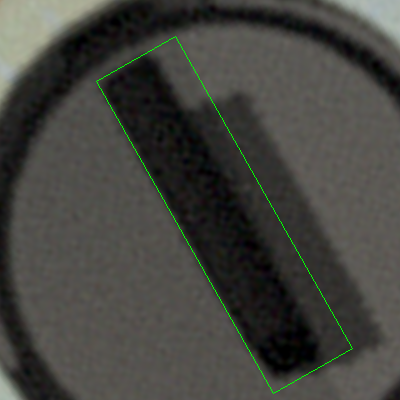

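The flange centre is (0.494, 0.2935), with fitted radius 88.07 mm matching the true 88 mm. The slots are at 1.737 rad and the bar at about 0.51 rad, so the lid needs about +1.23 rad. Now I grasp it.

```bash
python3 - <<'E'
from h import *
y=.51+np.pi
manip.movep([.4935,.293,.25],down(y)); st("above")
print(manip.move_straight([.4935,.293,.157],down(y),max_speed=.08,max_force=8)); st("down")
manip.gripper_to(0.0); st("grip")
E
```

```text
above t 3.72 p [0.4937 0.2932 0.251 ] yaw -2.631 F [-0.2  0.2  0.1] M [ 0.01  0.03 -0.02] w 1.002
False
down t 5.03 p [0.4941 0.2933 0.1577] yaw -2.632 F [ 0.2 -0.  -0. ] M [ 0.05  0.02 -0.02] w 1.002
grip t 5.8 p [0.4935 0.293  0.157 ] yaw -2.632 F [ 0.2 -0.3 -0. ] M [ 0.05 -0.04 -0.03] w 0.001
```

The width reads fully shut, so the grasp seems to have missed. I'll look.

```bash
python3 - <<'E'
from h import *
im=manip.grab_frame("wrist"); cv2.imwrite("pics/w2.png",im)
s=manip.grab_frame("side"); cv2.imwrite("pics/s2.png",cv2.resize(s[80:260,130:370],None,fx=3,fy=3,interpolation=cv2.INTER_CUBIC)); st()
E
```

```text
t 5.9 p [0.4934 0.293  0.157 ] yaw -2.632 F [ 0.  -0.2 -0.6] M [-0.03  0.02  0.04] w -0.004
```

View pics/w2.png

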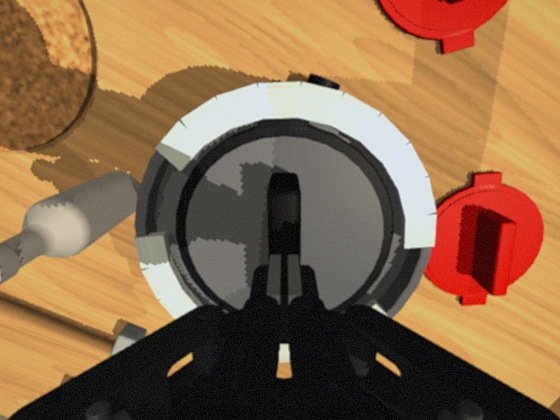

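View pics/s2.png

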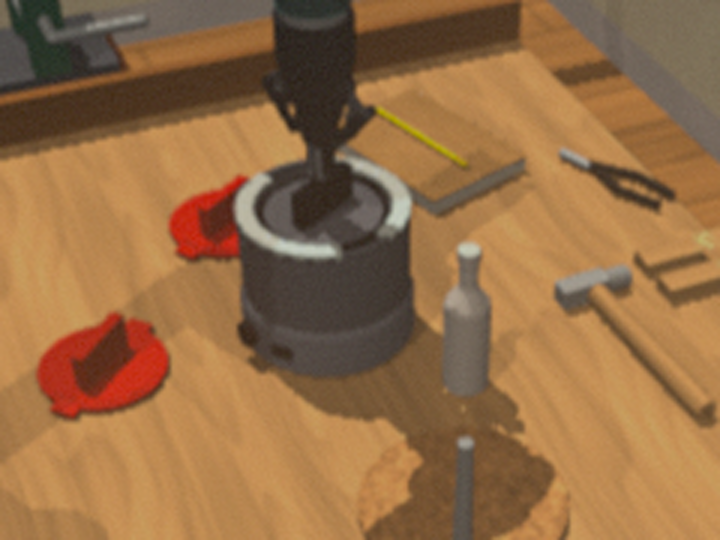

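```bash
python3 - <<'E'
import cv2
a=cv2.imread("pics/w2.png")[150:400,190:380]; a=cv2.convertScaleAbs(a,alpha=1.8,beta=20)
cv2.imwrite("pics/w2c.png",cv2.resize(a,None,fx=2.4,fy=2.4,interpolation=cv2.INTER_CUBIC))
E
```

```text
(no output)
```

View pics/w2c.png

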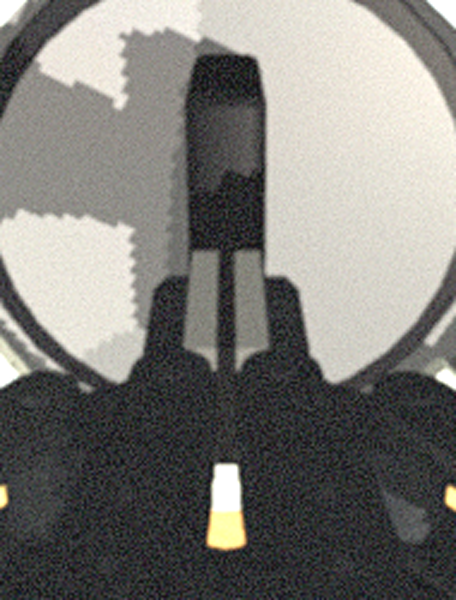

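The wrist view shows the pads shut just above the bar at px (285,254), rather than around it. The visible fingertips sit about 35–40 mm higher than the TCP given to me. I'll measure that offset with a gentle guarded touch on the bar top (z = 0.188).

```bash
python3 - <<'E'
from h import *
o=st(); p=o["tcp_pos"]
print(manip.move_straight([.4935,.293,.137],max_speed=.03,max_force=4)); st("touch")
E
```

```text
t 5.9 p [0.4934 0.293  0.157 ] yaw -2.632 F [ 0.  -0.2 -0.6] M [-0.03  0.02  0.04] w -0.004
True
touch t 6.19 p [0.4938 0.2931 0.1548] yaw -2.632 F [-0.2  0.4  3.9] M [-0.05  0.07 -0.03] w 0.001
```

The touch came at TCP z = 0.155, so the real fingertips are about 33 mm above the stated TCP. I'll use that offset from here and regrasp lower, with a force guard.

```bash
python3 - <<'E'
from h import *
manip.move_straight([.4935,.293,.172],max_speed=.15)
manip.gripper_to(0.7); st("open")
print(manip.move_straight([.4935,.293,.129],max_speed=.06,max_force=6)); st("down")
manip.gripper_to(0.0); st("grip")
im=manip.grab_frame("wrist"); cv2.imwrite("pics/w3.png",im)
E
```

```text
open t 7.07 p [0.4934 0.293  0.1719] yaw -2.632 F [-0.3 -0.8 -0.2] M [ 0.02 -0.03  0.03] w 0.699
False
down t 7.93 p [0.4938 0.2931 0.1293] yaw -2.632 F [ 0.3 -0.2  0.6] M [ 0.03 -0.    0.05] w 0.7
grip t 8.4 p [0.4938 0.2933 0.1296] yaw -2.632 F [ 0.  -0.1  2.7] M [0.11 0.11 0.03] w 0.176
```

View pics/w3.png

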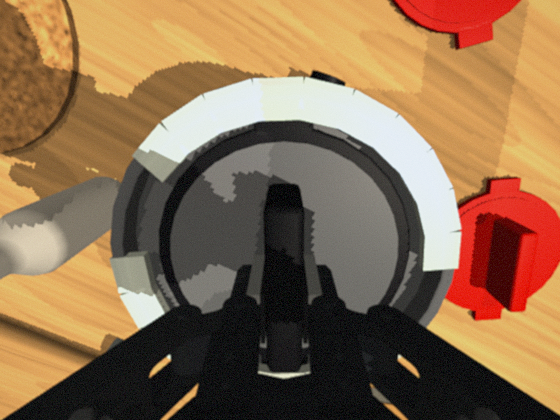

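The pads now hold the bar (width 0.176, about 15 mm; bar at px (285,190–370)). Turning to the slots in steps.

```bash
python3 - <<'E'
from h import *
for y in [.75,1.0,1.25,1.5,1.737]:
    r=manip.move_straight([.4935,.293,.1296],down(y+np.pi),max_speed=.15,max_force=20); st(str((y,r)))
    if r: break
im=manip.grab_frame("wrist"); cv2.imwrite("pics/w4.png",im)
E
```

```text
(0.75, False) t 8.84 p [0.4935 0.2929 0.1296] yaw -2.394 F [-0.4  0.3  1.5] M [-0.03  0.09  0.18] w 0.176
(1.0, False) t 9.24 p [0.4936 0.2929 0.1296] yaw -2.145 F [-0.3  0.1  1.3] M [-0.04  0.03  0.18] w 0.172
(1.25, False) t 9.64 p [0.4935 0.293  0.1296] yaw -1.895 F [-0.8  0.3  1.3] M [-0.    0.05  0.19] w 0.179
(1.5, False) t 10.04 p [0.4935 0.293  0.1296] yaw -1.645 F [ 0.5 -0.2  1.3] M [-0.01  0.04  0.11] w 0.177
(1.737, False) t 10.43 p [0.4935 0.293  0.1296] yaw -1.408 F [ 0.4 -0.6  1.9] M [-0.04  0.07  0.12] w 0.174
```

View pics/w4.png

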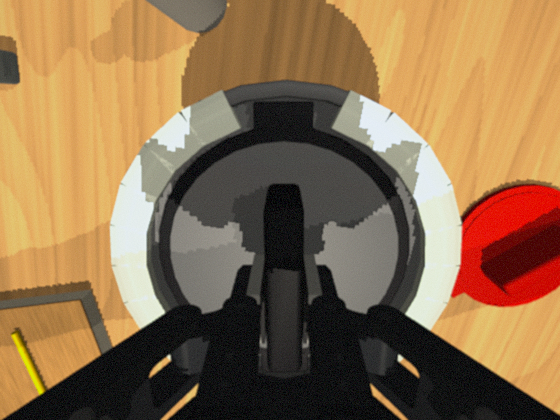

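The lug (px 253–314) sits centred in the slot (px 237–333 at row 120). Lifting with a force guard.

```bash
python3 - <<'E'
from h import *
r=manip.move_straight([.4935,.293,.165],max_speed=.04,max_force=8); st(str(r))
if not r:
    manip.move_straight([.4935,.293,.27],max_speed=.15); st()
    o=manip.get_obs(); s=manip.grab_frame("top"); cv2.imwrite("pics/t5.png",s[150:300,120:340].repeat(3,0).repeat(3,1))
    im=manip.grab_frame("wrist"); cv2.imwrite("pics/w5.png",im)
E
```

```text
False t 11.51 p [0.4932 0.2929 0.1647] yaw -1.405 F [-0.  -0.6 -3.9] M [-0.01  0.05  0.01] w 0.176
 t 12.36 p [0.4928 0.2927 0.2688] yaw -1.405 F [-1.1  0.5 -3.7] M [-0.02 -0.01  0.04] w 0.176
```

View pics/w5.png

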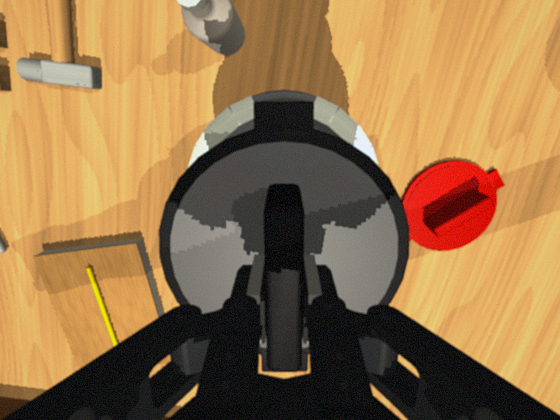

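View pics/t5.png

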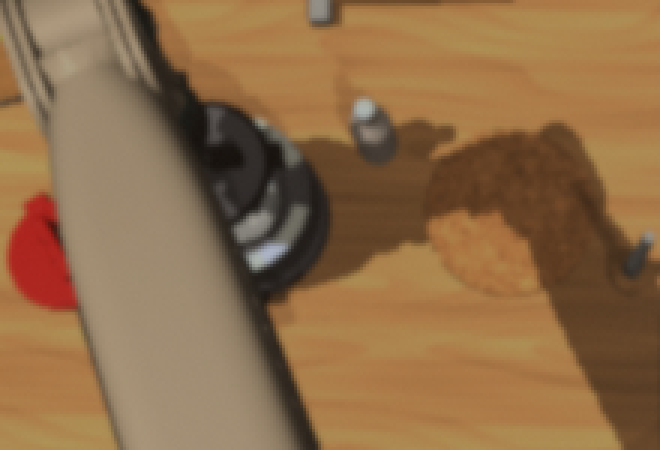

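The lid is free in the air. Next I refine pad and tray positions from the first pictures, with side as a cross-check on top.

```bash
cat > fit.py <<'E'
from h import *
def rectify(im,C,z,c,half,n=400):
    src=[(half,half),(half,-half),(-half,-half),(-half,half)]
    px=np.float32([w2p(C,[c[0]+s[0],c[1]+s[1],z]) for s in src])
    return cv2.warpPerspective(im,cv2.getPerspectiveTransform(px,np.float32([[0,0],[n,0],[n,n],[0,n]])),(n,n),flags=cv2.INTER_CUBIC)
E
python3 - <<'E'
from fit import *
out=[]
for cm in ["top","side"]:
    im=cv2.imread(f"pics/{cm}0.png"); C=cam(cm)
    for nm,z,c in [("pad",.01,(.512,-.011)),("tray",.03,(.554,-.297))]:
        a=rectify(im,C,z,c,.13); 
        # overlay expected outlines
        b=a.copy(); mm=.26/400
        if nm=="pad": cv2.circle(b,(200,200),int(.1/mm),(0,0,255),1)
        else:
            h=int(.08/mm); cv2.rectangle(b,(200-h,200-h),(200+h,200+h),(0,0,255),1)
        out.append(b)
cv2.imwrite("pics/pt.png",np.vstack([np.hstack(out[:2]),np.hstack(out[2:])])[:,:,:] if 0 else cv2.resize(np.vstack([np.hstack(out[:2]),np.hstack(out[2:])]),(600,600)))
E
```

```text
(no output)
```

View pics/pt.png

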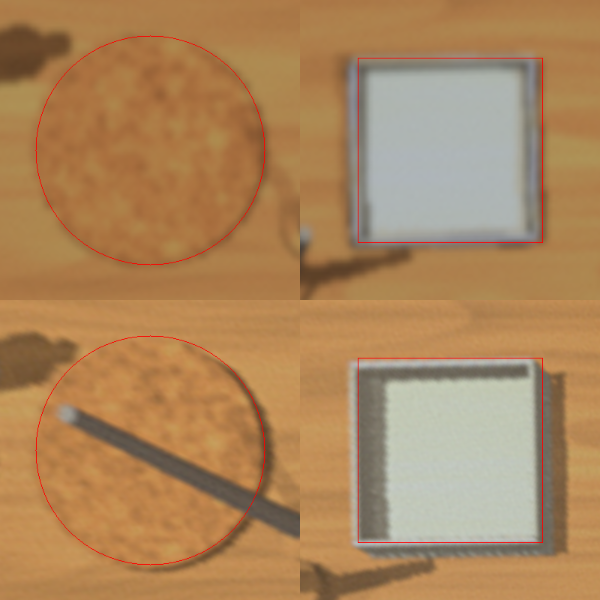

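```bash
python3 - <<'E'
from h import *
manip.movep([.512,-.011,.25],down(np.pi)); o=st("over"); print(np.round(o["joint_positions"],3))
s=manip.grab_frame("side"); cv2.imwrite("pics/s6.png",s); im=manip.grab_frame("wrist"); cv2.imwrite("pics/w6.png",im)
E
```

```text
over t 13.62 p [ 0.512  -0.0105  0.2498] yaw -3.14 F [ 0.7 -0.1 -3.1] M [ 0.03 -0.01 -0.01] w 0.176
[-1.470e-01  5.200e-02 -1.850e-01  1.335e+00  1.000e-03 -1.480e-01]
```

View pics/s6.png

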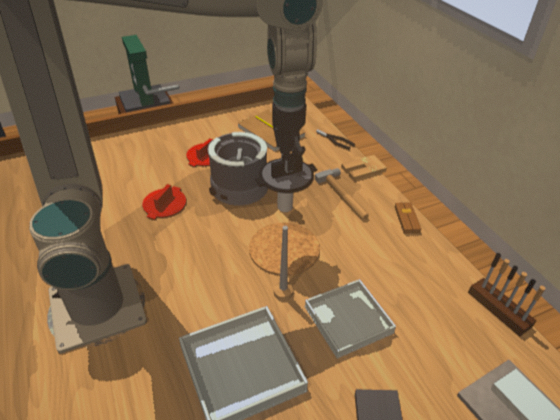

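View pics/w6.png

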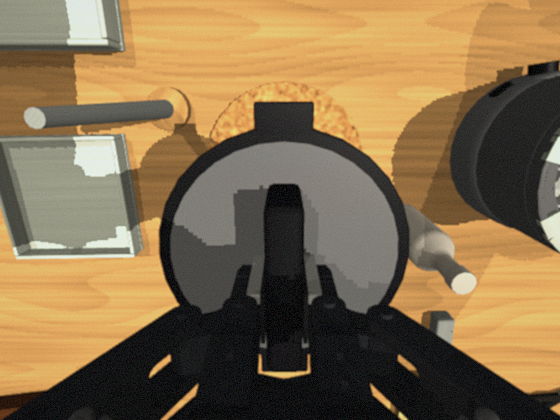

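The lid hangs level over the pad and the arm is well above the mandrel. Lowering.

```bash
python3 - <<'E'
from h import *
manip.move_straight([.512,-.011,.03],max_speed=.15); st()
r=manip.move_straight([.512,-.011,-.004],max_speed=.025,max_force=2.5); o=st("touch "+str(r))
E
```

```text
t 15.34 p [ 0.5131 -0.0112  0.0309] yaw -3.142 F [ 0.2 -0.  -3.8] M [-0.03 -0.03  0.04] w 0.173
touch True t 16.44 p [ 5.118e-01 -1.100e-02 -4.000e-04] yaw 3.142 F [-0.5 -0.8  4.8] M [-0.02 -0.02 -0.05] w 0.172
```

```bash
python3 - <<'E'
from h import *
manip.gripper_to(0.6); st("open")
manip.move_straight([.512,-.011,.09],max_speed=.08)
manip.move_straight([.512,-.011,.25],max_speed=.3); st()
y=1.737+np.pi; c=np.array([.494,.2935])
xt=np.array([np.cos(y),np.sin(y)])
q=c+.025*xt
manip.movep([*q,.33],down(y)); o=st("look"); im=manip.grab_frame("wrist"); cv2.imwrite("pics/w7.png",im); np.save("w7.npy",[o["tcp_pos"],o["eef_rot"]])
print([(np.round(d["box"]).tolist(),round(d["confidence"],2)) for d in manip.find_in("basket","wrist")])
s=manip.grab_frame("side"); cv2.imwrite("pics/s7.png",s); s=manip.grab_frame("top"); cv2.imwrite("pics/t7.png",s)
E
```

```text
open t 16.88 p [ 0.5093 -0.0106 -0.0022] yaw 3.142 F [-0.1  0.6  0. ] M [ 0.08  0.01 -0.04] w 0.605
 t 18.87 p [ 0.5117 -0.0109  0.2496] yaw -3.142 F [0.  0.2 0.6] M [-0.01  0.06 -0.02] w 0.603
look t 19.99 p [0.4976 0.268  0.3283] yaw -1.406 F [ 0.5 -0.1  0.1] M [-0.02 -0.02 -0.02] w 0.6
[([243.0, 147.0, 72.0, 71.0], 0.87)]
```

View pics/w7.png

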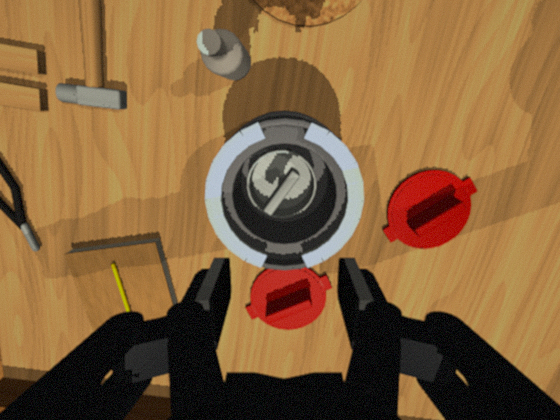

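View pics/s7.png

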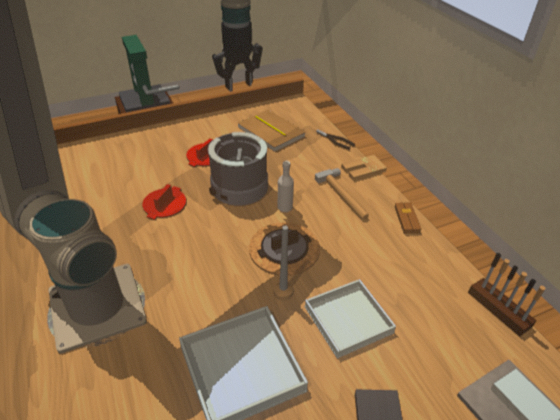

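View pics/t7.png

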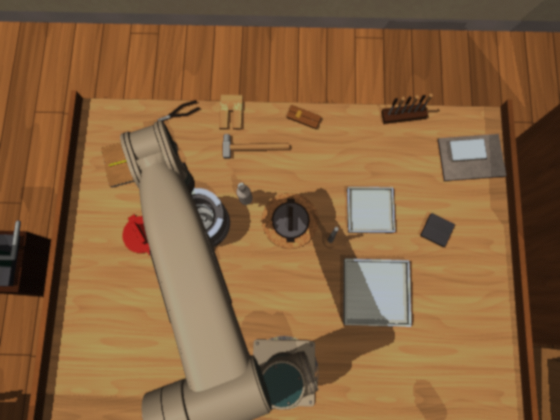

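The lid rests centred on the pad (top px 291,221). The basket is in the bowl with its handle from about (268,212) to (297,172). I'll measure it at handle height, z = 0.136.

```bash
python3 - <<'E'
from fit import *
p,r=np.load("w7.npy"); C=cam("wrist",dict(tcp_pos=p,eef_rot=r)); im=cv2.imread("pics/w7.png")
c=(.494,.2935)
a=rectify(im,C,.136,c,.06,400); b=rectify(im,C,.157,c,.1,400); cv2.circle(b,(200,200),int(.088/.0005),(0,0,255),1)
mm=.12/400
for k in range(50,400,50): cv2.putText(a,str(k),(k,10),0,.3,(0,255,255)); cv2.putText(a,str(k),(0,k),0,.3,(0,255,255))
cv2.imwrite("pics/bas.png",np.hstack([a,b]))
E
```

```text
(no output)
```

View pics/bas.png

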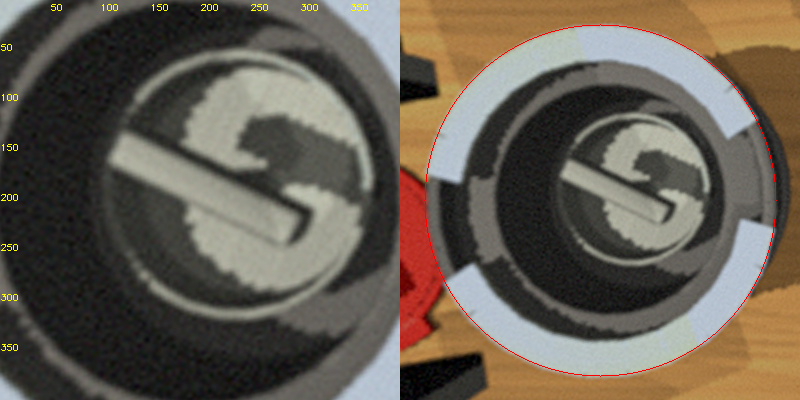

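Handle centre (0.498, 0.292), direction 1.143 rad. Its measured size, about 60×11 mm, matches the description. Grasping.

```bash
python3 - <<'E'
from h import *
y=1.143-np.pi; c=[.4978,.292]
manip.gripper_to(0.42)
manip.movep([*c,.2],down(y)); st("above")
r=manip.move_straight([*c,.083],max_speed=.07,max_force=6); st("down "+str(r))
if not r:
    manip.gripper_to(0.0); st("grip")
im=manip.grab_frame("wrist"); cv2.imwrite("pics/w8.png",im)
E
```

```text
above t 21.14 p [0.4981 0.2921 0.2006] yaw -1.997 F [ 0.2 -0.8  2. ] M [-0.08 -0.02 -0.03] w 0.419
down False t 22.97 p [0.4982 0.2922 0.0835] yaw -1.999 F [0.3 0.5 0.2] M [ 0.01  0.04 -0.07] w 0.419
grip t 23.3 p [0.4977 0.2922 0.0833] yaw -1.998 F [-0.5  0.1  1.7] M [0.07 0.12 0.02] w 0.126
```

View pics/w8.png

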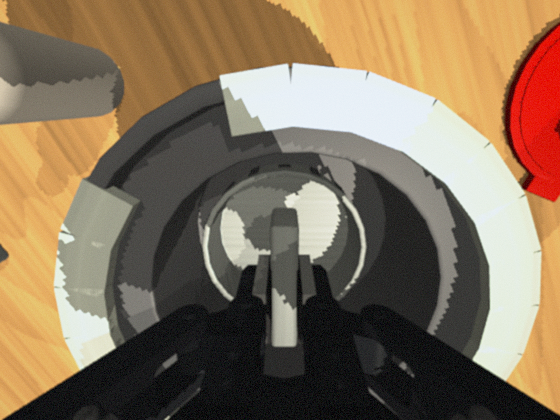

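The handle is held between the pads (width 0.126; px 285,210–345). Lifting and carrying to the small tray.

```bash
python3 - <<'E'
from h import *
r=manip.move_straight([.495,.293,.17],max_speed=.08,max_force=8); st("lift "+str(r))
if not r:
    manip.move_straight([.495,.293,.29],max_speed=.2); st()
    manip.movep([.56,-.0,.30],down(np.pi)); 
    manip.movep([.553,-.293,.30],down(np.pi)); o=st("tray")
    im=manip.grab_frame("wrist"); cv2.imwrite("pics/w9.png",im); np.save("w9.npy",[o["tcp_pos"],o["eef_rot"]])
    s=manip.grab_frame("side"); cv2.imwrite("pics/s9.png",s)
E
```

```text
lift False t 24.59 p [0.4944 0.2927 0.1692] yaw -1.999 F [ 0.8 -1.2 -3.8] M [-0.04 -0.01 -0.02] w 0.126
 t 25.34 p [0.4943 0.2927 0.2886] yaw -1.999 F [ 0.7 -0.1 -3. ] M [-0.03  0.06  0.  ] w 0.124
tray t 27.62 p [ 0.5534 -0.2914  0.3   ] yaw -3.14 F [ 1.2 -0.3 -2.2] M [ 0.03 -0.02 -0.04] w 0.122
```

View pics/w9.png

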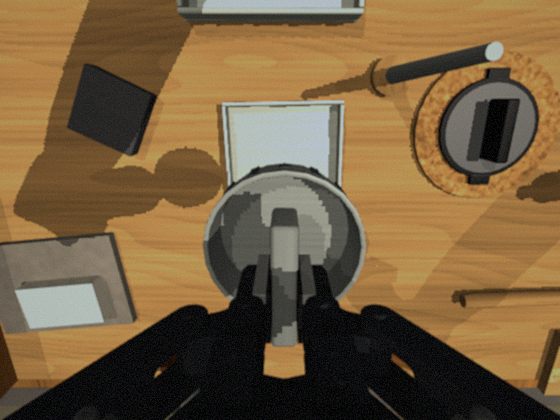

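View pics/s9.png

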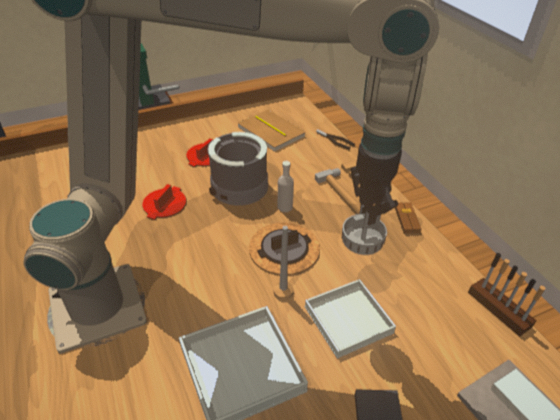

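The basket hangs upright over the small tray. The tray's near rim corners show at px (222,102) and (344,101). I'll check the tray centre from those.

```bash
python3 - <<'E'
from fit import *
p,r=np.load("w9.npy"); C=cam("wrist",dict(tcp_pos=p,eef_rot=r)); im=cv2.imread("pics/w9.png")
a=p2w(C,(222,102),.03);b=p2w(C,(344,101),.03); print(a,b,np.linalg.norm(a-b),(a+b)/2)
o=[]
for c in [(.553,-.293)]:
    for n,src in [("top","pics/top0.png"),("side","pics/side0.png"),(None,"pics/w9.png")]:
        Cc=cam(n) if n else C; q=rectify(cv2.imread(src),Cc,.03,c,.1,260)
        h=int(.08/.2*260); cv2.rectangle(q,(130-h,130-h),(130+h,130+h),(0,0,255),1); o.append(q)
cv2.imwrite("pics/tr.png",np.hstack(o))
E
```

```text
[ 0.47738086 -0.37105245  0.03      ] [ 0.47572419 -0.21255849  0.03      ] 0.15850260986359882 [ 0.47655253 -0.29180547  0.03      ]
```

View pics/tr.png

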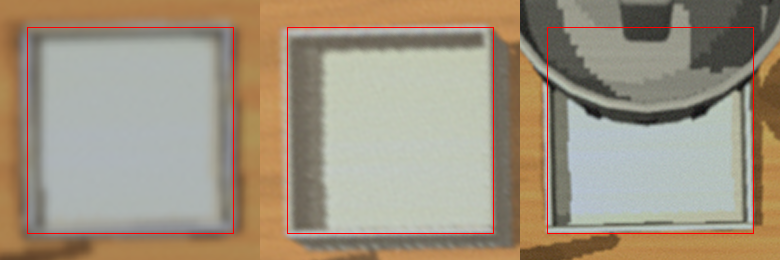

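```bash
python3 - <<'E'
from h import *
manip.move_straight([.555,-.292,.06],max_speed=.15); st()
manip.dwell(.2)
r=manip.move_straight([.555,-.292,.019],max_speed=.025,max_force=2.5); st("touch "+str(r))
s=manip.grab_frame("side"); cv2.imwrite("pics/s10.png",s[200:400,200:440].repeat(3,0).repeat(3,1))
E
```

```text
t 29.47 p [ 0.5558 -0.2926  0.0611] yaw -3.142 F [-0.3 -0.5 -1.7] M [-0.05 -0.02 -0.02] w 0.126
touch True t 30.95 p [ 0.5548 -0.2918  0.0243] yaw -3.142 F [-0.   0.8  5.2] M [ 0.   -0.   -0.03] w 0.118
```

View pics/s10.png

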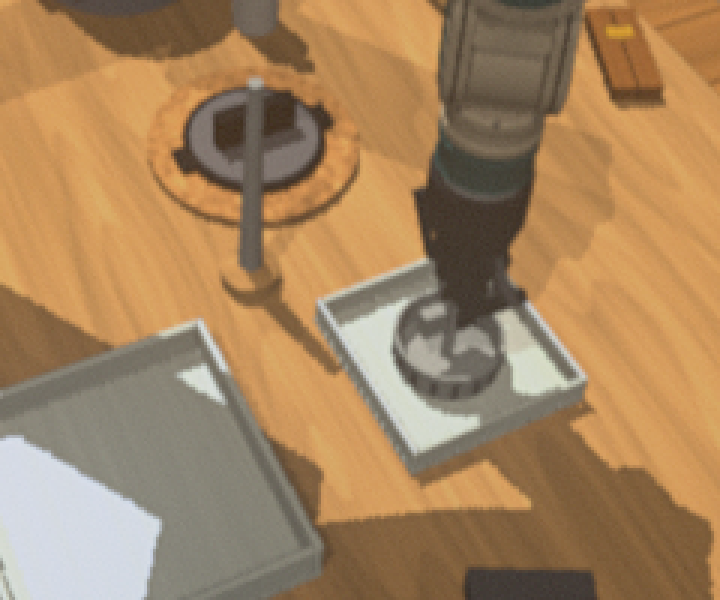

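Contact came at the expected height, with the basket upright in the tray. Releasing, retreating and checking.

```bash
python3 - <<'E'
from h import *
manip.gripper_to(0.45); st("open")
manip.move_straight([.555,-.292,.09],max_speed=.06)
manip.move_straight([.555,-.292,.30],max_speed=.25); manip.movep([.50,-.292,.36],down(np.pi))
o=st("up"); im=manip.grab_frame("wrist"); cv2.imwrite("pics/w11.png",im); np.save("w11.npy",[o["tcp_pos"],o["eef_rot"]])
s=manip.grab_frame("side"); cv2.imwrite("pics/s11.png",s); t=manip.grab_frame("top"); cv2.imwrite("pics/t11.png",t)
from fit import *
C=cam("wrist",o); a=rectify(im,C,.077,(.555,-.292),.1,300); b=rectify(im,C,.03,(.555,-.292),.1,300); 
cv2.rectangle(b,(30,30),(270,270),(0,0,255),1)
cc=rectify(im,C,.037,(.555,-.292),.1,300); cv2.circle(cc,(150,150),67,(0,0,255),1)
cv2.imwrite("pics/chk.png",np.hstack([b,cc]))
E
```

```text
open t 31.38 p [ 0.5527 -0.2904  0.0219] yaw -3.142 F [-0.1 -0.3  0.8] M [ 0.02 -0.03  0.05] w 0.455
up t 34.08 p [ 0.4994 -0.2921  0.36  ] yaw 3.141 F [-0.2  0.4 -0.9] M [0.01 0.02 0.01] w 0.45
```

View pics/chk.png

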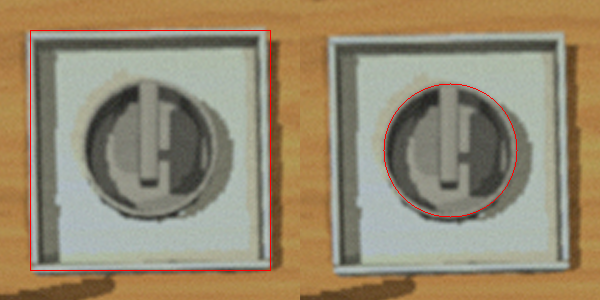

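View pics/s11.png

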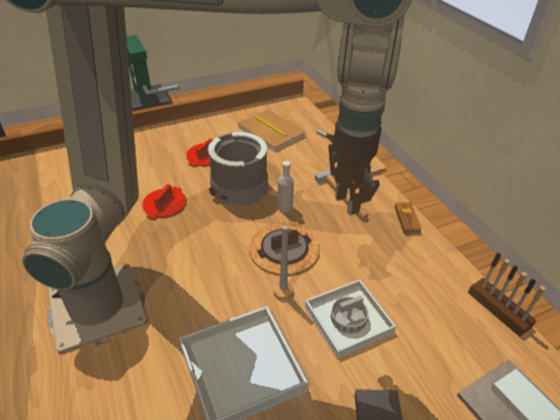

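View pics/w11.png

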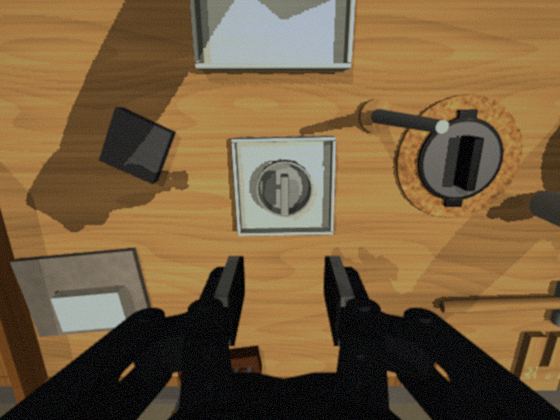

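The basket sits upright and central in the tray, and the lid is central on the pad. The mandrel, flask, hammer and block look unmoved. Handing in.

```bash
python3 - <<'E'
from h import *
manip.hand_in(); st()
E
```

```text
the job is handed in; nothing more can be done
the job is handed in; nothing more can be done
```

I turned the black lid about 1.23 rad to its slots, lifted it free and lowered it onto the cork pad. I then moved the steel basket into the middle of the small tray and handed the job in at about 34 s.

- **Lid:** it came out freely, with only its weight (about 4 N) on the wrist. In the last picture its centre matches the pad's to about a pixel, right way up.
- **Basket:** it stands upright, 1–2 mm from the tray's middle. Both set-downs were gentle; the wrist force was about 5 N when they touched.
- **Bystanders:** the mandrel, flask, hammer and block look unmoved in the pictures, but I did not measure them.
- **What disagreed:** the fingertips are about 33 mm higher than the stated TCP. My first grasp therefore shut on nothing above the lid's bar. I found the offset with a light touch of about 4 N on the bar top and used it from then on.

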